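# Heft two bit cases and present the full one

## Task

One of the two identical closed red bit cases on the bench is full and the other nearly empty. Lift each of them clear of the bench in turn to feel its weight, setting down gently where it stood any case you do not go on holding, then hold the heavier one still and level about 15 cm over the middle of the shallow metal hand-over tray, ready for a workmate to take. Finish while still holding it there, with the lighter case back flat on the bench where it stood, and leave the other things alone.

Things in the scene. Friction and masses are not known exactly. Their poses are not given: they have to be found in the camera images.
- case_a: closed red bit case, 64 (its x) x 115 (its y) x 35 mm high, flat on the bench, one of two alike; origin at the centre of its underside, z up. Grip it from above across x, mid-length: body from -28 to +32 mm in x, a 20 mm wide latch stands 4 mm proud at mid -x side. Chance decides which is full: the nearly empty one weighs about 0.2 kg, the full one 0.5 to 0.75 kg.
- case_b: closed red bit case, 64 (its x) x 115 (its y) x 35 mm high, flat on the bench, one of two alike; origin at the centre of its underside, z up. Grip it from above across x, mid-length: body from -28 to +32 mm in x, a 20 mm wide latch stands 4 mm proud at mid -x side. Chance decides which is full: the nearly empty one weighs about 0.2 kg, the full one 0.5 to 0.75 kg.
- tray: shallow open aluminium tray with a black rubber liner, 150 (its x) x 160 (its y) mm, rim 23 mm above the bench, fixed; origin at the centre of its underside, on the bench top
- chuck_key: grey steel T-shaped drill chuck key lying flat, 60 x 70 x 18 mm; loose, a bystander: leave it where it is. Origin at the centre of its underside.
- jar_nails: glass jar of nails with a red lid, 62 mm across, 82 mm high; loose, a bystander: leave it where it is. Origin at the centre of its underside.
- masking_tape: roll of blue masking tape lying flat, 96 mm across, 25 mm high; loose, a bystander: leave it where it is. Origin at the centre of its underside.
- mug: white mug, 83 x 110 mm with its handle, 86 mm high; loose, a bystander: leave it where it is. Origin at the centre of its underside.
Mind the look-alikes: they are no part of the job. What is shaped like the case_a but green is not meant.

How it is judged:
By the outcome, as a careful person would: the job done as asked, in the order asked, and still so for the second after the job is handed in, while the arm keeps its last pose, push and grip.
It also fails if it takes over 72 s, if anything falls off the work surface, if the arm or the gripper's body presses on something with over 40 N, if the wrist force passes 120 N, or if a joint passes its speed limit or range.

## Robot

A 6-joint arm with a two-finger parallel gripper is mounted at the origin on a cart in front of the work surface, level with it; the furniture and walls round the work are solid. World frame = base frame: x ahead of the robot, y to its left, z up, the work surface at z = 0. Lengths are in mm, angles in rad, forces in N, time in s.
With the tool pointing down it reaches from about 275 to 750 mm from the base axis. Payload 10.2 kg.
Tool frame: the origin (TCP) lies midway between the tips of the shut fingers; the grasp point (between the pads) lies 19 mm behind it; z points along the fingers, y is the line along which they close (so a half turn about z gives the same grasp; the last joint's range is limited). The gripper opens to 85 mm and grips with 20 to 120 N. Pads are 22 mm wide; open, the fingers measure 114 mm over their backs; the gripper's body (76 mm by 85 mm) begins 54 mm behind the grasp point. The pads swing forward as they close: fully open they stand 13 mm farther back than shut.
Start: joints at [0.967, 0.313, 1.498, -0, 1.331, -0.223], TCP at [195.136, 487.394, 231.294] pointing down, gripper open.
Joint ranges: [-2.94, 2.94], [-0.97, 2.17], [0.19, 2.56], [-1.23, 4.37], [0.02, 3.11], [-2.88, 2.88]. Speed limits (rad/s): [2.39, 2.39, 3.01, 3.14, 3.14, 3.14].

## Interface

Orientations are given as a unit quaternion [w, x, y, z].
In Python, from rig import sense, capture, finish_job, find_in, place_of gives the robot as it stands. The module is installed in compiled form; this text tells all that it offers.
- The arm moves only by the shell command python3 -m jog 'ROWS' [FORCE]. ROWS is JSON, a list of rows, each an object of numbers: "tx", "ty", "tz": the shift along the tool's x, y, z in mm; "ax", "ay", "az": the turn, a rotation vector about the tool's x, y, z in rad; "jaw": the closure, from -1 (fully open) to 1 (shut), so that 0 is half open. In form: [{"tx": .., "ty": .., "tz": .., "ax": .., "ay": .., "az": .., "jaw": ..}, ...]. A call has 1 to 5 rows; each row shifts and turns the commanded pose from where the row before left it, along the tool's axes as they then stand; what a row does not reach is not made up. A row lasts 1/8 s, in which the tool goes at most 62.5 mm and 10.7 degrees, less where a joint would pass 70% of its speed; a pose out of reach is approached as far as the arm can. A call with a gripper value outside its range is refused whole. The fingers move at their own pace and stop on an object; FORCE is the grip in N (left out, the last holds). Time passes only in rows, so rows that do not move let the fingers close. It gives the time, the measured TCP pose, the force, the opening and the grip force at its end, in the units of the state.
- sense(): the state, without advancing time (a new reading comes with each control period).
- capture(name): name is "scene" or "top" or "wrist"; returns a dict with "color" (384x512x3 uint8, red, green, blue), "depth" (384x512 float32, mm along the optical axis (not along the pixel's ray), 0 where there is no reading), "fx", "fy", "cx", "cy" (pixels), "camera_from_world" (4x4, takes a point from world to camera coordinates); the wrist camera has in their place "mount" (4x4, takes a point from camera to tool coordinates, whose origin is the TCP and whose axes are the flange's). Camera axes: x right, y up, looking along -z (the intrinsics and any distortion apply to the point x, -y, -z); pixel columns grow to the right and rows downward; lengths in mm; the calibration is good to about 2 mm. The wrist camera is an equidistant fisheye: a pixel r from the principal point sees the ray r / f radians off the axis. A picture is of the moment at which its call begins: read the wrist's pose just before it.
- finish_job(): hands the job in; it is judged then, once.
Trained networks look in the newest picture that a camera, given by its name, has taken for a name from the list of things; names that differ only in an ending like _2 or _b are one class to them, and where a whole thing is asked for, a point or a joint stands for the part that bears it (a point fixed in the world has none). Each returns a list of dicts, best first, with "conf" (0 to 1); they miss things now and then, are a little off and sometimes report something else, mostly with a low value. They report only what shows in the picture. A call takes as long as a camera call. They do not tell look-alikes from the thing itself.
- find_in(query, camera): "centre" ([column, row] in pixels, amid what is visible of it).
- place_of(query, camera): "centre" ([column, row] in pixels: a listed point, or the origin of a listed thing).
The state is a dict: "time_s": time; "joints": joint angles; "dq": joint speeds; "tau": joint torques, N m; "eef_pos": TCP position; "ee_rot": TCP orientation; "force": force on the tool from outside, world axes, zero at the start; "wrist_torque": the same for the moment, N m; "grip_width": opening from 0.0 (shut) to 1.0 (fully open); "grip_force": force on a finger pad.
Only numpy, scipy, OpenCV 4.12 (cv2) and the standard library are available. Lean on these libraries where they do the work, as an engineer would, in place of code of your own. Each camera call takes 0.05 s, during which the arm holds its last target. There are 200 camera calls.

## Working session

There is one attempt and no reset: what is moved stays moved. The work goes in short steps, Python scripts to look and compute and a shell command to move; the robot and the scene stay as the last step left them, time stands still between calls to the robot, and variables do not carry over. Pictures are saved under pics/ and viewed, at most 10 in all, crops included, and the job is handed in when it is done.

```bash
mkdir -p pics
cat > h.py <<'E'
import numpy as np, cv2
from rig import *
def world(c,u,v):
    d=c["depth"][int(round(v)),int(round(u))]
    return back(c,u,v,d)
def back(c,u,v,d):
    p=np.stack([(u-c["cx"])/c["fx"]*d,-(v-c["cy"])/c["fy"]*d,-d*np.ones_like(d*1.0),np.ones_like(d*1.0)],-1)
    return (p@np.linalg.inv(c["camera_from_world"]).T)[...,:3]
def cloud(c):
    v,u=np.mgrid[:c["depth"].shape[0],:c["depth"].shape[1]]
    return back(c,u*1.0,v*1.0,c["depth"].astype(float))
E
python3 - <<'E'
from h import *
s=sense();print({k:np.round(s[k],3) for k in s})
for n in("top","scene"):
    c=capture(n);np.save(f"{n}.npy",c,allow_pickle=True)
    cv2.imwrite(f"pics/{n}1.png",cv2.resize(c["color"][...,::-1],(800,600)))
    for q in("case_a","tray","chuck_key","jar_nails","masking_tape","mug"):
        for r in place_of(q,n): 
            print(n,q,np.round(r["centre"]),round(r["conf"],2),np.round(world(c,*r["centre"])))
E
```

```text
{'time_s': np.float64(0.0), 'joints': array([ 0.967,  0.313,  1.498, -0.   ,  1.331, -0.223]), 'dq': array([-0.002,  0.   ,  0.001,  0.002,  0.002,  0.   ]), 'tau': array([-1.0000e-03, -4.1227e+01, -2.5974e+01, -0.0000e+00,  4.0000e-03,
        0.0000e+00]), 'eef_pos': array([194.984, 487.168, 230.71 ]), 'ee_rot': array([-0.   ,  0.189,  0.982, -0.001]), 'force': array([ 0.456, -0.033, -0.188]), 'wrist_torque': array([ 0.057, -0.018,  0.01 ]), 'grip_force': np.float64(0.0), 'grip_width': np.float64(0.996)}
top case_a [249. 223.] 0.74 [464.  55.  31.]
top case_a [129. 208.] 0.74 [423. 431.  31.]
top case_a [177. 211.] 0.57 [445. 279.  40.]
top tray [326. 245.] 0.85 [ 455. -195.   10.]
top chuck_key [188. 149.] 0.62 [659. 306.   2.]
top jar_nails [241. 155.] 0.55 [656. 125.  83.]
top masking_tape [284. 168.] 0.58 [671. -13.   1.]
top mug [368. 181.] 0.68 [ 690. -286.    7.]
scene case_a [300. 209.] 0.79 [448.  89.  33.]
scene case_a [269. 268.] 0.67 [435. 314.  35.]
scene tray [331. 161.] 0.83 [ 456. -200.    5.]
scene jar_nails [210. 205.] 0.57 [666. 169.  35.]
scene masking_tape [241. 180.] 0.78 [652.  21.  24.]
scene mug [274. 135.] 0.69 [ 661. -239.   29.]
```

View pics/top1.png

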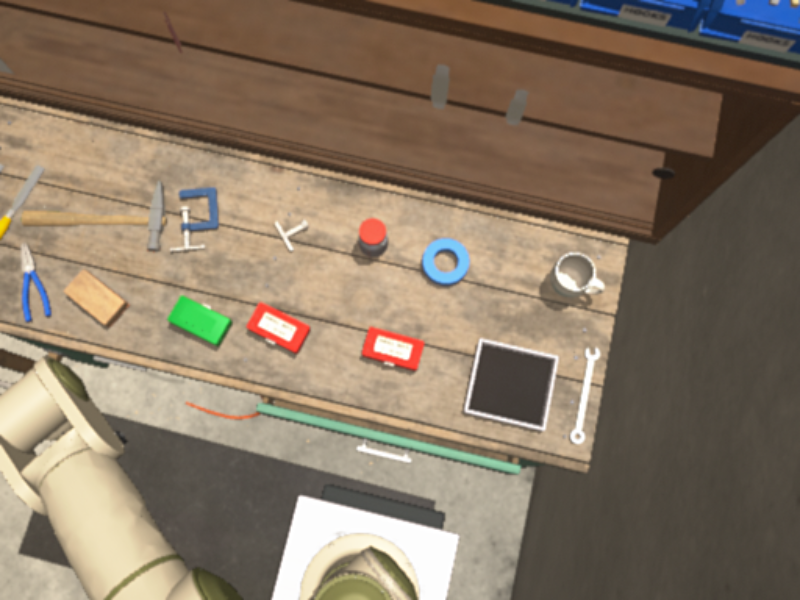

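View pics/scene1.png

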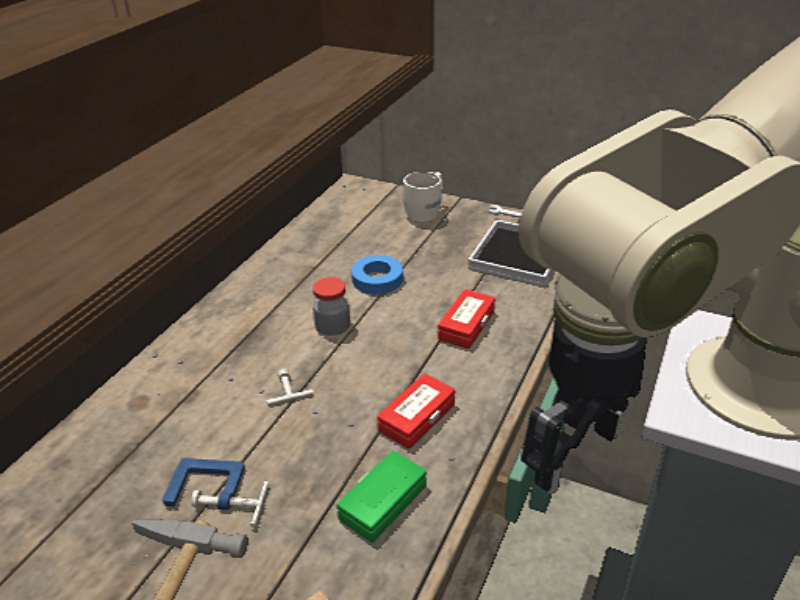

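The top view (800x600) shows three case-shaped things: green at (199,321), red at (278,328) and red at (392,349). The two reds fit the description, since the green one is the look-alike. The tray is at (512,384). In both reds the white latch is on the robot side. Next I measure the red top faces and enlarge them to confirm.

Run:
```python
from h import *
for n in("top","scene"):
    c=np.load(f"{n}.npy",allow_pickle=True).item()
    W=cloud(c); hsv=cv2.cvtColor(c["color"],cv2.COLOR_RGB2HSV)
    red=((hsv[...,0]<8)|(hsv[...,0]>172))&(hsv[...,1]>150)&(hsv[...,2]>70)
    m=(red&(W[...,0]<560)&(W[...,0]>350)).astype(np.uint8)
    m=cv2.morphologyEx(m,cv2.MORPH_CLOSE,np.ones((9,9)))
    k,l,st,_=cv2.connectedComponentsWithStats(m)
    for i in range(1,k):
        if st[i,4]<100: continue
        P=W[(l==i)&(W[...,2]>28)&(W[...,2]<42)]
        r=cv2.minAreaRect(P[:,:2].astype(np.float32))
        print(n,st[i],"z",np.percentile(P[:,2],[5,50,95]).round(1),"rect",np.round(r[0],1),np.round(r[1],1),round(r[2],1))
    # tray: light rim + black liner
    T=W[(W[...,0]>340)&(W[...,0]<580)&(W[...,1]<-80)&(W[...,1]>-310)&(W[...,2]>16)&(W[...,2]<30)]
    r=cv2.minAreaRect(T[:,:2].astype(np.float32)); print(n,"tray",np.round(r[0]),np.round(r[1]),round(r[2],1),len(T))
c=np.load("top.npy",allow_pickle=True).item()["color"][185:245,110:285,::-1]
cv2.imwrite("pics/crop.png",cv2.resize(c,None,fx=4.5,fy=4.5,interpolation=cv2.INTER_CUBIC))
```

```text
top [158 194  40  32 499] z [29.6 34.4 39.4] rect [453.4 281.8] [116.   59.3] 77.0
top [232 209  40  28 461] z [29.3 34.5 39.4] rect [466.   48.4] [113.9  60.3] 87.7
top tray [ 453. -197.] [152. 162.] 0.3 389
scene [280 185  37  38 870] z [30.6 34.7 37.2] rect [465.7  51.8] [119.  61.] 88.9
scene [ 242  239   49   48 1163] z [30.  34.6 37. ] rect [452.5 284.8] [117.   62.6] 76.7
scene tray [ 454. -193.] [153. 167.] 0.1 247
```

View pics/crop.png

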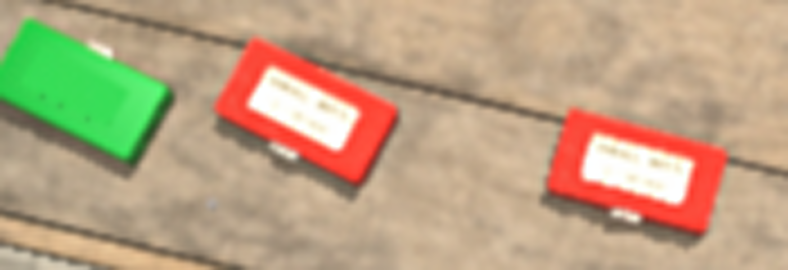

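Confirmed: the crop shows two red labelled cases with latches on the robot side, and the green one left out. Both cameras agree to about 3 mm. Case 1 body centre is (453,283) with yaw about -13°. Case 2 is (466,50) with yaw about -2°. Tray is at (454,-195). The top faces measure z≈34.5 and 60x116 mm, as they should. I go to case 1 first.

```bash
python3 -m jog '[{"tx":-52,"ty":-16,"tz":10,"jaw":-1},{"tx":-52,"ty":-16,"tz":15,"jaw":-1},{"tx":-52,"ty":-16,"tz":15,"jaw":-1},{"tx":-52,"ty":-16,"tz":15,"jaw":-1},{"tx":-52,"ty":-16,"tz":10,"jaw":-1}]' 30
python3 -m jog '[{"az":0.18,"jaw":-1},{"az":0.18,"jaw":-1},{"az":0.18,"jaw":-1},{"az":0.18,"jaw":-1},{"az":0.18,"jaw":-1}]'
python3 -m jog '[{"az":0.18,"jaw":-1},{"az":0.18,"jaw":-1},{"az":0.157,"jaw":-1},{"jaw":-1}]'
cat >> h.py <<'E'
from scipy.spatial.transform import Rotation as Ro
def to(x,y,z,yaw):
    "remaining tool-frame move: TCP to x,y,z with closing line at yaw deg"
    s=sense(); R=Ro.from_quat(s["ee_rot"],scalar_first=True).as_matrix()
    d=np.array([x,y,z])-s["eef_pos"]; cl=np.degrees(np.arctan2(R[1,1],R[0,1]))
    dy=(yaw-cl+90)%180-90
    tilt=R.T@np.cross(R[:,2],[0,0,-1])
    print("t",round(s["time_s"],2),"pos",np.round(s["eef_pos"],1),"closing",round(cl,1),"tool d",np.round(R.T@d,1),"az",round(-np.radians(dy),3),"tilt fix",np.round(tilt,4),"F",np.round(s["force"],2),"w",round(float(s["grip_width"]),3),"gf",round(float(s["grip_force"]),1),"T",np.round(s["wrist_torque"],2),"j6",np.round(s["joints"][5],2))
E
python3 -c "
from h import *
to(451,283,140,-13)"
```

```text
t 0.7 pos [195.1 487.4 231.3] closing 68.2 tool d [-313.5  -94.7   91.3] az 1.417 tilt fix [0. 0. 0.] F [0.41 0.05 0.25] w 0.999 gf 0.0 T [ 0.02  0.01 -0.02] j6 -0.22schema error: expected keys tx, ty, tz, ax, ay, az, jaw
schema error: expected keys tx, ty, tz, ax, ay, az, jaw
schema error: expected keys tx, ty, tz, ax, ay, az, jaw
```

All keys are required in each row.

```bash
python3 -m jog '[{"tx":-52,"ty":-16,"tz":10,"ax":0,"ay":0,"az":0,"jaw":-1},{"tx":-52,"ty":-16,"tz":15,"ax":0,"ay":0,"az":0,"jaw":-1},{"tx":-52,"ty":-16,"tz":15,"ax":0,"ay":0,"az":0,"jaw":-1},{"tx":-52,"ty":-16,"tz":15,"ax":0,"ay":0,"az":0,"jaw":-1},{"tx":-52,"ty":-16,"tz":10,"ax":0,"ay":0,"az":0,"jaw":-1}]' 30
python3 -m jog '[{"tx":0,"ty":0,"tz":0,"ax":0,"ay":0,"az":0.18,"jaw":-1},{"tx":0,"ty":0,"tz":0,"ax":0,"ay":0,"az":0.18,"jaw":-1},{"tx":0,"ty":0,"tz":0,"ax":0,"ay":0,"az":0.18,"jaw":-1},{"tx":0,"ty":0,"tz":0,"ax":0,"ay":0,"az":0.18,"jaw":-1},{"tx":0,"ty":0,"tz":0,"ax":0,"ay":0,"az":0.18,"jaw":-1}]'
python3 -m jog '[{"tx":0,"ty":0,"tz":0,"ax":0,"ay":0,"az":0.18,"jaw":-1},{"tx":0,"ty":0,"tz":0,"ax":0,"ay":0,"az":0.18,"jaw":-1},{"tx":0,"ty":0,"tz":0,"ax":0,"ay":0,"az":0.15,"jaw":-1},{"tx":0,"ty":0,"tz":0,"ax":0,"ay":0,"az":0,"jaw":-1}]'
python3 -c "
from h import *
to(451,283,140,-13)"
```

```text
time_s: 1.32
eef_pos: [407.9, 315.1, 165.8]
ee_rot: [-0.0, 0.189, 0.982, -0.0]
force: [-0.3, 0.9, 1.1]
grip_width: 0.999
grip_force: 0.0
time_s: 1.95
eef_pos: [406.8, 316.5, 166.3]
ee_rot: [0.0, 0.6, 0.8, 0.0]
force: [-0.0, 0.5, -0.4]
grip_width: 1.001
grip_force: 0.0
time_s: 2.45
eef_pos: [406.8, 316.5, 166.3]
ee_rot: [0.0, 0.78, 0.626, 0.0]
force: [0.1, -0.7, -0.2]
grip_width: 0.998
grip_force: 0.0
t 2.45 pos [406.8 316.5 166.3] closing -12.5 tool d [-23.1  50.4  26.3] az 0.008 tilt fix [ 0.0001 -0.      0.    ] F [ 0.14 -0.66 -0.25] w 0.998 gf 0.0 T [ 0.01  0.01 -0.05] j6 0.65
```

```bash
python3 -m jog '[{"tx":-12,"ty":25,"tz":13,"ax":0,"ay":0,"az":0.008,"jaw":-1},{"tx":-11,"ty":25,"tz":13,"ax":0,"ay":0,"az":0,"jaw":-1},{"tx":0,"ty":0,"tz":0,"ax":0,"ay":0,"az":0,"jaw":-1}]'
cat >> h.py <<'E'
def wrist(fn):
    s=sense(); c=capture("wrist")
    R=Ro.from_quat(s["ee_rot"],scalar_first=True).as_matrix()
    v,u=np.mgrid[:384,:512]; x=(u-c["cx"])/c["fx"]; y=(v-c["cy"])/c["fy"]; r=np.hypot(x,y)+1e-9
    d=c["depth"].astype(float); k=np.tan(np.minimum(r,1.5))/r*d
    P=np.stack([x*k,-y*k,-d],-1)@c["mount"][:3,:3].T+c["mount"][:3,3]
    W=P@R.T+s["eef_pos"]
    hsv=cv2.cvtColor(c["color"],cv2.COLOR_RGB2HSV)
    red=((hsv[...,0]<8)|(hsv[...,0]>172))&(hsv[...,1]>150)&(hsv[...,2]>60)
    m=cv2.morphologyEx((red&(r<1.2)&(d>0)).astype(np.uint8),cv2.MORPH_CLOSE,np.ones((9,9)))
    n,l,st,_=cv2.connectedComponentsWithStats(m)
    for i in range(1,n):
        if st[i,4]<300: continue
        Q=W[(l==i)&(W[...,2]>28)&(W[...,2]<45)]
        if len(Q)<50: continue
        a=cv2.minAreaRect(Q[:,:2].astype(np.float32)); print("wrist red",st[i],"z",round(np.median(Q[:,2]),1),np.round(a[0],1),np.round(a[1],1),round(a[2],1))
    cv2.imwrite(fn,c["color"][...,::-1])
E
python3 -c "
from h import *
to(451,283,140,-13);wrist('pics/w1.png')"
```

```text
time_s: 2.82
eef_pos: [450.9, 282.0, 139.4]
ee_rot: [-0.0, 0.783, 0.622, -0.001]
force: [-0.3, 0.9, 0.7]
grip_width: 1.001
grip_force: 0.0
t 2.83 pos [450.9 282.  139.4] closing -13.0 tool d [ 1.  -0.1 -0.6] az -0.0 tilt fix [-0.0014  0.001   0.    ] F [-0.27  0.87  0.72] w 1.001 gf 0.0 T [ 0.01  0.03 -0.01] j6 0.57
wrist red [ 231  118   72  127 5631] z 34.2 [454.5 282.4] [113.4  59.9] 76.8
```

View pics/w1.png

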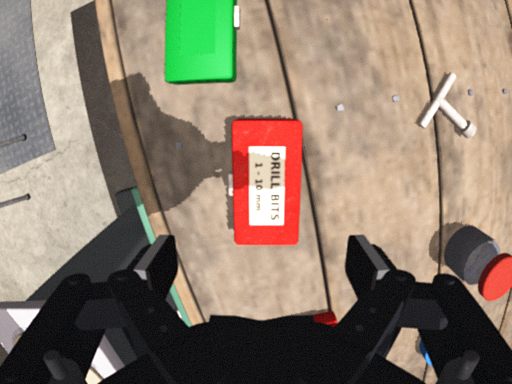

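The wrist view shows the case at (267,182) between the fingers, latch at left mid-length, jaws aligned with its short side. Wrist fit is (454.5,282.4) at 76.8°, which agrees with the other cameras. Now descending.

```bash
python3 -m jog '[{"tx":0.5,"ty":1.5,"tz":40,"ax":0,"ay":0,"az":0,"jaw":-1},{"tx":0,"ty":0,"tz":40,"ax":0,"ay":0,"az":0,"jaw":-1},{"tx":0,"ty":0,"tz":35,"ax":0,"ay":0,"az":0,"jaw":-1},{"tx":0,"ty":0,"tz":15,"ax":0,"ay":0,"az":0,"jaw":-1},{"tx":0,"ty":0,"tz":9,"ax":0,"ay":0,"az":0,"jaw":-1}]'
python3 -c "
from h import *
to(452.3,282.8,-2,-13.2)"
```

```text
time_s: 3.5
eef_pos: [452.1, 283.6, 1.6]
ee_rot: [0.0, 0.783, 0.623, 0.0]
force: [-0.1, 0.1, 0.6]
grip_width: 1.003
grip_force: 0.0
t 3.5 pos [452.1 283.6   1.6] closing -13.0 tool d [-0.8  0.4  3.6] az 0.004 tilt fix [ 0.0007 -0.0005  0.    ] F [-0.11  0.08  0.59] w 1.003 gf 0.0 T [ 0.02  0.   -0.01] j6 0.57
```

```bash
python3 -m jog '[{"tx":0,"ty":0,"tz":2.5,"ax":0,"ay":0,"az":0,"jaw":-1},{"tx":0,"ty":0,"tz":0,"ax":0,"ay":0,"az":0,"jaw":1},{"tx":0,"ty":0,"tz":0,"ax":0,"ay":0,"az":0,"jaw":1},{"tx":0,"ty":0,"tz":0,"ax":0,"ay":0,"az":0,"jaw":1},{"tx":0,"ty":0,"tz":0,"ax":0,"ay":0,"az":0,"jaw":1}]' 60
python3 -m jog '[{"tx":0,"ty":0,"tz":0,"ax":0,"ay":0,"az":0,"jaw":1},{"tx":0,"ty":0,"tz":0,"ax":0,"ay":0,"az":0,"jaw":1}]'
python3 -c "
from h import *
to(452.3,282.8,-2,-13.2)"
```

```text
time_s: 4.12
eef_pos: [452.8, 283.4, 0.0]
ee_rot: [0.0, 0.783, 0.622, 0.001]
force: [-0.5, -0.2, 6.0]
grip_width: 0.737
grip_force: 66.9
time_s: 4.38
eef_pos: [452.8, 283.4, 0.0]
ee_rot: [0.0, 0.783, 0.622, 0.001]
force: [-0.7, -0.5, 6.5]
grip_width: 0.737
grip_force: 66.9
t 4.38 pos [452.8 283.4   0. ] closing -13.1 tool d [-0.7 -0.3  2. ] az 0.002 tilt fix [ 0.0019 -0.0012  0.    ] F [-0.74 -0.48  6.5 ] w 0.737 gf 66.9 T [-0.01  0.14  0.06] j6 0.57
```

```bash
python3 -m jog '[{"tx":0,"ty":0,"tz":-5,"ax":0,"ay":0,"az":0,"jaw":1},{"tx":0,"ty":0,"tz":-15,"ax":0,"ay":0,"az":0,"jaw":1},{"tx":0,"ty":0,"tz":-25,"ax":0,"ay":0,"az":0,"jaw":1},{"tx":0,"ty":0,"tz":-25,"ax":0,"ay":0,"az":0,"jaw":1},{"tx":0,"ty":0,"tz":-10,"ax":0,"ay":0,"az":0,"jaw":1}]'
python3 -m jog '[{"tx":0,"ty":0,"tz":0,"ax":0,"ay":0,"az":0,"jaw":1},{"tx":0,"ty":0,"tz":0,"ax":0,"ay":0,"az":0,"jaw":1},{"tx":0,"ty":0,"tz":0,"ax":0,"ay":0,"az":0,"jaw":1},{"tx":0,"ty":0,"tz":0,"ax":0,"ay":0,"az":0,"jaw":1}]'
python3 -m jog '[{"tx":0,"ty":0,"tz":0,"ax":0,"ay":0,"az":0,"jaw":1}]'
python3 -c "
from h import *
to(452.3,282.8,-2,-13.2)"
```

```text
time_s: 5.0
eef_pos: [452.5, 283.4, 80.7]
ee_rot: [0.0, 0.783, 0.622, 0.001]
force: [-0.5, -0.0, -2.6]
grip_width: 0.734
grip_force: 66.2
time_s: 5.5
eef_pos: [451.8, 283.0, 78.3]
ee_rot: [-0.0, 0.783, 0.622, -0.0]
force: [-0.4, 0.5, -2.2]
grip_width: 0.739
grip_force: 66.2
time_s: 5.62
eef_pos: [451.9, 283.1, 78.6]
ee_rot: [-0.0, 0.783, 0.622, -0.0]
force: [1.1, 1.0, -1.3]
grip_width: 0.735
grip_force: 66.2
t 5.62 pos [451.9 283.1  78.6] closing -13.1 tool d [-0.2  0.4 80.6] az 0.002 tilt fix [-0.0003  0.0002  0.    ] F [ 1.12  1.03 -1.35] w 0.735 gf 66.2 T [-0.04  0.   -0.  ] j6 0.57
```

Force about -2 N means roughly 0.2 kg, so case 1 is the light one. I set it back down gently.

```bash
python3 -m jog '[{"tx":0,"ty":0,"tz":25,"ax":0,"ay":0,"az":0,"jaw":1},{"tx":0,"ty":0,"tz":25,"ax":0,"ay":0,"az":0,"jaw":1},{"tx":0,"ty":0,"tz":15,"ax":0,"ay":0,"az":0,"jaw":1},{"tx":0,"ty":0,"tz":7,"ax":0,"ay":0,"az":0,"jaw":1},{"tx":0,"ty":0,"tz":3,"ax":0,"ay":0,"az":0,"jaw":1}]'
python3 -m jog '[{"tx":0,"ty":0,"tz":1.5,"ax":0,"ay":0,"az":0,"jaw":1},{"tx":0,"ty":0,"tz":1,"ax":0,"ay":0,"az":0,"jaw":1},{"tx":0,"ty":0,"tz":0.8,"ax":0,"ay":0,"az":0,"jaw":1},{"tx":0,"ty":0,"tz":0,"ax":0,"ay":0,"az":0,"jaw":1}]'
python3 -c "
from h import *
to(452.3,282.8,-2,-13.2)"
```

```text
time_s: 6.25
eef_pos: [452.3, 283.2, 3.9]
ee_rot: [0.0, 0.783, 0.622, 0.0]
force: [-0.2, 0.6, -2.1]
grip_width: 0.741
grip_force: 66.1
time_s: 6.75
eef_pos: [452.0, 283.1, 0.6]
ee_rot: [0.0, 0.783, 0.622, 0.0]
force: [-0.3, 0.2, -2.2]
grip_width: 0.739
grip_force: 66.1
t 6.75 pos [452.  283.1   0.6] closing -13.1 tool d [-0.3  0.3  2.6] az 0.002 tilt fix [ 0.0001 -0.      0.    ] F [-0.33  0.24 -2.19] w 0.739 gf 66.1 T [-0.06  0.03 -0.02] j6 0.57
```

Still hanging just above contact (-2.2 N), so I lower in small steps.

```bash
python3 -m jog '[{"tx":0,"ty":0,"tz":0.6,"ax":0,"ay":0,"az":0,"jaw":1},{"tx":0,"ty":0,"tz":0.4,"ax":0,"ay":0,"az":0,"jaw":1},{"tx":0,"ty":0,"tz":0,"ax":0,"ay":0,"az":0,"jaw":1}]'
python3 -m jog '[{"tx":0,"ty":0,"tz":0.4,"ax":0,"ay":0,"az":0,"jaw":1},{"tx":0,"ty":0,"tz":0,"ax":0,"ay":0,"az":0,"jaw":1}]'
```

```text
time_s: 7.12
eef_pos: [452.1, 283.1, -0.0]
ee_rot: [0.0, 0.783, 0.622, 0.0]
force: [-2.2, -1.1, 5.3]
grip_width: 0.736
grip_force: 67.0
time_s: 7.38
eef_pos: [452.1, 283.1, -0.0]
ee_rot: [0.0, 0.783, 0.622, 0.0]
force: [-4.5, -3.1, 10.2]
grip_width: 0.738
grip_force: 67.5
```

```bash
python3 -m jog '[{"tx":0,"ty":0,"tz":-0.8,"ax":0,"ay":0,"az":0,"jaw":1},{"tx":0,"ty":0,"tz":0,"ax":0,"ay":0,"az":0,"jaw":-1},{"tx":0,"ty":0,"tz":0,"ax":0,"ay":0,"az":0,"jaw":-1},{"tx":0,"ty":0,"tz":0,"ax":0,"ay":0,"az":0,"jaw":-1},{"tx":0,"ty":0,"tz":0,"ax":0,"ay":0,"az":0,"jaw":-1}]'
python3 -m jog '[{"tx":0,"ty":0,"tz":-10,"ax":0,"ay":0,"az":0,"jaw":-1},{"tx":0,"ty":0,"tz":-30,"ax":0,"ay":0,"az":0,"jaw":-1},{"tx":0,"ty":0,"tz":-45,"ax":0,"ay":0,"az":0,"jaw":-1},{"tx":0,"ty":0,"tz":-45,"ax":0,"ay":0,"az":0,"jaw":-1},{"tx":0,"ty":0,"tz":-10,"ax":0,"ay":0,"az":-0.1,"jaw":-1}]'
python3 -c "
from h import *
to(464,50,140,-1.8);wrist('pics/w2.png')"
```

```text
time_s: 8.0
eef_pos: [452.0, 283.1, -0.2]
ee_rot: [-0.0, 0.783, 0.622, -0.0]
force: [-0.2, 0.3, 0.5]
grip_width: 0.999
grip_force: 0.0
time_s: 8.62
eef_pos: [453.1, 283.6, 143.7]
ee_rot: [0.001, 0.75, 0.661, 0.003]
force: [-0.7, -0.2, -0.3]
grip_width: 0.998
grip_force: 0.0
t 8.62 pos [453.1 283.6 143.7] closing -7.2 tool d [-230.4   40.1    3.3] az -0.094 tilt fix [ 0.0052 -0.0027  0.    ] F [-0.73 -0.16 -0.34] w 0.998 gf 0.0 T [-0.02 -0.06  0.04] j6 0.47
wrist red [ 226  120   76  128 5442] z 34.2 [452.6 282.3] [114.3  60. ] 77.0
```

Case 1 is back within about 2 mm. On to case 2.

```bash
python3 -m jog '[{"tx":-46,"ty":8,"tz":0,"ax":0,"ay":0,"az":0,"jaw":-1},{"tx":-46,"ty":8,"tz":0,"ax":0,"ay":0,"az":0,"jaw":-1},{"tx":-46,"ty":8,"tz":0,"ax":0,"ay":0,"az":0,"jaw":-1},{"tx":-46,"ty":8,"tz":0,"ax":0,"ay":0,"az":0,"jaw":-1},{"tx":-46,"ty":8,"tz":0,"ax":0,"ay":0,"az":0,"jaw":-1}]'
python3 -m jog '[{"tx":0,"ty":0,"tz":0,"ax":0,"ay":0,"az":-0.09,"jaw":-1},{"tx":0,"ty":0,"tz":0,"ax":0,"ay":0,"az":0,"jaw":-1},{"tx":0,"ty":0,"tz":0,"ax":0,"ay":0,"az":0,"jaw":-1}]'
python3 -c "
from h import *
to(464,50,140,-1.8);wrist('pics/w3.png')"
```

```text
time_s: 9.3
eef_pos: [462.0, 48.4, 140.0]
ee_rot: [-0.0, 0.751, 0.66, -0.0]
force: [1.2, 0.3, 0.2]
grip_width: 0.997
grip_force: 0.0
time_s: 9.68
eef_pos: [462.2, 50.3, 139.9]
ee_rot: [-0.0, 0.721, 0.693, -0.0]
force: [-0.3, -0.5, 0.4]
grip_width: 1.002
grip_force: 0.0
t 9.68 pos [462.2  50.3 139.9] closing -2.3 tool d [-0.2  1.8 -0.1] az -0.008 tilt fix [-0.0002  0.      0.    ] F [-0.29 -0.49  0.42] w 1.002 gf 0.0 T [-0.02  0.    0.04] j6 -0.11
wrist red [ 233  122   71  127 5566] z 34.2 [466.7  48.3] [114.3  59.7] 87.9
```

View pics/w3.png

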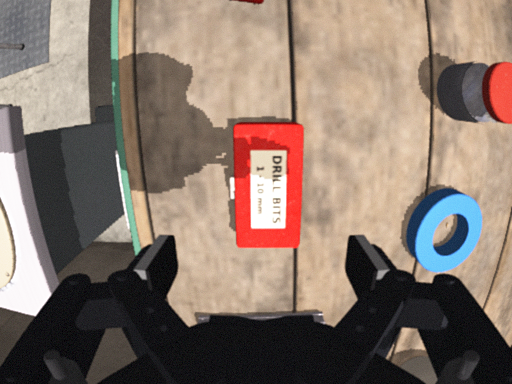

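The red case at (268,186) with its label and latch at left sits square between the jaws, body centre (466.7,48.3). Descending.

```bash
python3 -m jog '[{"tx":-1,"ty":2.3,"tz":40,"ax":0,"ay":0,"az":0,"jaw":-1},{"tx":0,"ty":0,"tz":40,"ax":0,"ay":0,"az":0,"jaw":-1},{"tx":0,"ty":0,"tz":35,"ax":0,"ay":0,"az":0,"jaw":-1},{"tx":0,"ty":0,"tz":15,"ax":0,"ay":0,"az":0,"jaw":-1},{"tx":0,"ty":0,"tz":9,"ax":0,"ay":0,"az":0,"jaw":-1}]'
python3 -m jog '[{"tx":0,"ty":0,"tz":0.5,"ax":0,"ay":0,"az":0,"jaw":-1},{"tx":0,"ty":0,"tz":0,"ax":0,"ay":0,"az":0,"jaw":1},{"tx":0,"ty":0,"tz":0,"ax":0,"ay":0,"az":0,"jaw":1},{"tx":0,"ty":0,"tz":0,"ax":0,"ay":0,"az":0,"jaw":1},{"tx":0,"ty":0,"tz":0,"ax":0,"ay":0,"az":0,"jaw":1}]' 70
python3 -m jog '[{"tx":0,"ty":0,"tz":-5,"ax":0,"ay":0,"az":0,"jaw":1},{"tx":0,"ty":0,"tz":-15,"ax":0,"ay":0,"az":0,"jaw":1},{"tx":0,"ty":0,"tz":-25,"ax":0,"ay":0,"az":0,"jaw":1},{"tx":0,"ty":0,"tz":-25,"ax":0,"ay":0,"az":0,"jaw":1},{"tx":0,"ty":0,"tz":-10,"ax":0,"ay":0,"az":0,"jaw":1}]'
python3 -m jog '[{"tx":0,"ty":0,"tz":0,"ax":0,"ay":0,"az":0,"jaw":1},{"tx":0,"ty":0,"tz":0,"ax":0,"ay":0,"az":0,"jaw":1},{"tx":0,"ty":0,"tz":0,"ax":0,"ay":0,"az":0,"jaw":1},{"tx":0,"ty":0,"tz":0,"ax":0,"ay":0,"az":0,"jaw":1}]'
python3 -c "
from h import *
to(454,-195,150,0)"
```

```text
time_s: 10.35
eef_pos: [464.8, 49.0, 0.8]
ee_rot: [0.0, 0.72, 0.694, 0.0]
force: [0.7, -0.2, 0.3]
grip_width: 1.001
grip_force: 0.0
time_s: 10.98
eef_pos: [465.6, 48.7, 1.7]
ee_rot: [0.001, 0.72, 0.694, 0.001]
force: [0.5, 0.8, 7.4]
grip_width: 0.74
grip_force: 76.7
time_s: 11.6
eef_pos: [464.9, 48.8, 82.0]
ee_rot: [0.001, 0.72, 0.694, 0.001]
force: [0.3, -0.0, -7.5]
grip_width: 0.733
grip_force: 79.0
time_s: 12.1
eef_pos: [464.3, 48.8, 80.0]
ee_rot: [-0.0, 0.72, 0.694, -0.0]
force: [-0.6, 0.4, -6.4]
grip_width: 0.733
grip_force: 79.1
t 12.1 pos [464.3  48.8  80. ] closing -2.2 tool d [-244.    -1.1  -70.1] az -0.038 tilt fix [-0.001  -0.0001  0.    ] F [-0.62  0.35 -6.45] w 0.733 gf 79.1 T [-0.02  0.05  0.  ] j6 -0.11
```

About 6.5 N, so case 2 is the full one (≈0.66 kg). I carry it over the tray.

```bash
python3 -m jog '[{"tx":-10,"ty":0,"tz":-20,"ax":0,"ay":0,"az":0,"jaw":1},{"tx":-25,"ty":0,"tz":-25,"ax":0,"ay":0,"az":0,"jaw":1},{"tx":-35,"ty":0,"tz":-20,"ax":0,"ay":0,"az":-0.02,"jaw":1},{"tx":-35,"ty":0,"tz":-12,"ax":0,"ay":0,"az":-0.018,"jaw":1},{"tx":-35,"ty":0,"tz":0,"ax":0,"ay":0,"az":0,"jaw":1}]'
python3 -m jog '[{"tx":-35,"ty":0,"tz":0,"ax":0,"ay":0,"az":0,"jaw":1},{"tx":-30,"ty":0,"tz":0,"ax":0,"ay":0,"az":0,"jaw":1},{"tx":-22,"ty":0,"tz":0,"ax":0,"ay":0,"az":0,"jaw":1},{"tx":-12,"ty":0,"tz":0,"ax":0,"ay":0,"az":0,"jaw":1},{"tx":-5,"ty":0,"tz":0,"ax":0,"ay":0,"az":0,"jaw":1}]'
python3 -m jog '[{"tx":0,"ty":0,"tz":0,"ax":0,"ay":0,"az":0,"jaw":1},{"tx":0,"ty":0,"tz":0,"ax":0,"ay":0,"az":0,"jaw":1},{"tx":0,"ty":0,"tz":0,"ax":0,"ay":0,"az":0,"jaw":1}]'
python3 -c "
from h import *
to(454,-195,157,0)
for n in('top','scene'):
    c=capture(n);cv2.imwrite(f'pics/{n}2.png',cv2.resize(c['color'][...,::-1],(800,600)))
    W=cloud(c); hsv=cv2.cvtColor(c['color'],cv2.COLOR_RGB2HSV)
    red=((hsv[...,0]<8)|(hsv[...,0]>172))&(hsv[...,1]>150)&(hsv[...,2]>60)
    P=W[red&(W[...,0]<560)&(W[...,0]>350)&(W[...,1]>150)&(W[...,2]>28)&(W[...,2]<42)]
    print(n,'case1',cv2.minAreaRect(P[:,:2].astype(np.float32)))
    P=W[red&(W[...,0]<560)&(W[...,0]>350)&(W[...,1]<-80)]
    if len(P): print(n,'case2',len(P),P.min(0).round(),P.max(0).round(),np.median(P,0).round())
"
```

```text
time_s: 12.72
eef_pos: [461.5, -92.4, 158.2]
ee_rot: [0.001, 0.707, 0.707, 0.0]
force: [-0.3, -0.1, -7.2]
grip_width: 0.735
grip_force: 80.3
time_s: 13.35
eef_pos: [461.2, -195.3, 157.2]
ee_rot: [-0.0, 0.707, 0.707, 0.0]
force: [-0.3, 1.1, -6.9]
grip_width: 0.734
grip_force: 80.2
time_s: 13.72
eef_pos: [461.3, -194.7, 157.4]
ee_rot: [-0.0, 0.707, 0.707, 0.0]
force: [-0.4, -0.3, -6.9]
grip_width: 0.733
grip_force: 80.2
t 13.72 pos [ 461.3 -194.7  157.4] closing 0.0 tool d [-0.3 -7.3  0.4] az 0.001 tilt fix [-0.     -0.0001  0.    ] F [-0.4  -0.34 -6.87] w 0.733 gf 80.2 T [ 0.01  0.01 -0.01] j6 -0.63
top case1 ((451.8841247558594, 282.0383605957031), (115.0092544555664, 59.39537048339844), 76.89865112304688)
top case2 10 [ 404. -238.  188.] [ 491. -145.  413.] [ 439. -203.  286.]
scene case1 ((452.1155090332031, 284.1796875), (119.02705383300781, 61.93077087402344), 75.3428955078125)
scene case2 473 [ 426. -250.  157.] [ 499. -132.  222.] [ 458. -145.  187.]
```

View pics/scene2.png

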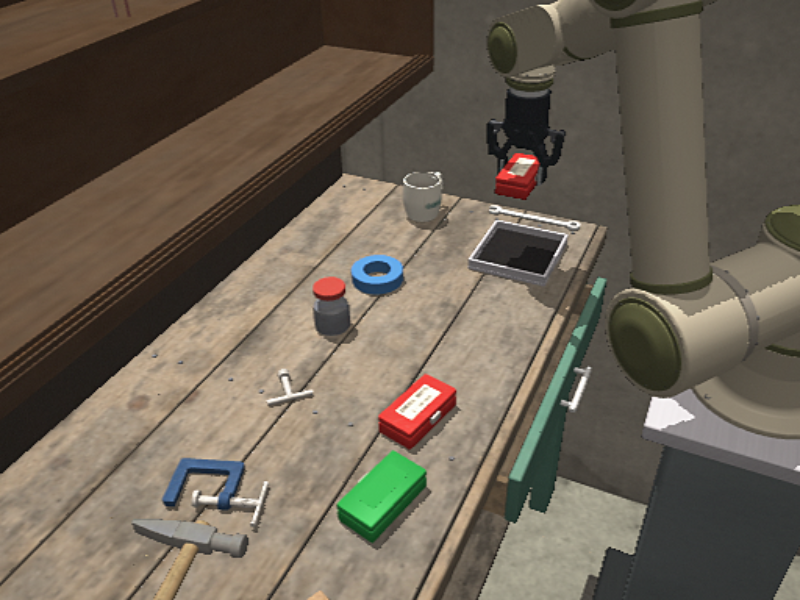

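View pics/top2.png

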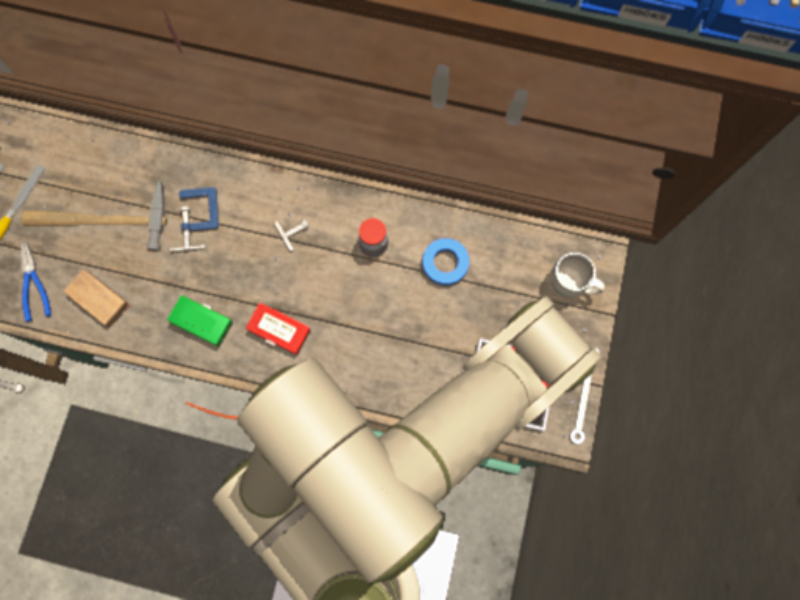

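The scene view shows the case held level at (517,175) above the tray at (518,250). The light case at (418,410) is back flat within 2 mm of its first spot, and nothing else has moved. Last is a 7 mm centring correction, then hold still.

```bash
python3 -m jog '[{"tx":0,"ty":-3,"tz":0,"ax":0,"ay":0,"az":0,"jaw":1},{"tx":0,"ty":-3,"tz":0,"ax":0,"ay":0,"az":0,"jaw":1},{"tx":0,"ty":-1,"tz":0,"ax":0,"ay":0,"az":0,"jaw":1},{"tx":0,"ty":0,"tz":0,"ax":0,"ay":0,"az":0,"jaw":1},{"tx":0,"ty":0,"tz":0,"ax":0,"ay":0,"az":0,"jaw":1}]'
python3 -m jog '[{"tx":0,"ty":0,"tz":0,"ax":0,"ay":0,"az":0,"jaw":1},{"tx":0,"ty":0,"tz":0,"ax":0,"ay":0,"az":0,"jaw":1},{"tx":0,"ty":0,"tz":0,"ax":0,"ay":0,"az":0,"jaw":1},{"tx":0,"ty":0,"tz":0,"ax":0,"ay":0,"az":0,"jaw":1}]'
python3 -c "
from h import *
to(454,-195,157,0); print(np.abs(sense()['dq']).max()); print(finish_job())"
```

```text
time_s: 14.45
eef_pos: [454.3, -195.2, 157.4]
ee_rot: [0.0, 0.707, 0.707, 0.0]
force: [-0.4, 0.0, -6.8]
grip_width: 0.735
grip_force: 80.2
time_s: 14.95
eef_pos: [454.3, -195.1, 157.4]
ee_rot: [-0.0, 0.707, 0.707, -0.0]
force: [-0.2, -0.2, -6.8]
grip_width: 0.735
grip_force: 80.2
t 14.95 pos [ 454.3 -195.1  157.4] closing 0.0 tool d [ 0.1 -0.3  0.4] az 0.0 tilt fix [-0.0001 -0.0001  0.    ] F [-0.21 -0.22 -6.8 ] w 0.735 gf 80.2 T [-0.01 -0.04 -0.04] j6 -0.64
0.000980647395219436
the job is handed in; nothing more can be done
None
```

I handed the job in at about 15 s: the full case (about 0.68 kg) is held still and level about 15 cm over the middle of the tray, the light one (about 0.2 kg) is back flat within about 2 mm of where it stood, and nothing else was moved.

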